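# Load the tool tray and clip it to the bench ring

### The arm

A 6-joint arm with a two-finger parallel gripper is mounted at the origin on the work surface. World frame = base frame: x ahead of the robot, y to its left, z up, the work surface at z = 0. Lengths are in m, angles in rad, forces in N, time in s.
With the tool pointing down it reaches from about 0.35 to 0.8 m from the base axis. Payload 7.3 kg.
Tool frame: the origin (TCP) lies on the centre line of the jaws, within the pads' length; the fingertips stand 8 mm ahead of it and the grasp point (between the pads) lies 11 mm behind it; z points along the fingers, y is the line along which they close (so a half turn about z gives the same grasp; the last joint's range is limited). The gripper opens to 85 mm and grips with 20 to 120 N. Pads are 22 mm wide; open, the fingers measure 114 mm over their backs; the gripper's body (76 mm by 85 mm) begins 54 mm behind the grasp point. The pads swing forward as they close: fully open they stand 13 mm farther back than shut.
Start: joints at [1.109, 0.342, 1.524, -0, 1.275, -0.146], TCP at [0.163, 0.499, 0.239] pointing down, gripper open.
Joint ranges: [-2.53, 2.53], [-0.77, 2.02], [0.04, 2.7], [-1, 4.14], [0.28, 2.66], [-3.11, 3.11]. Speed limits (rad/s): [2.57, 2.57, 3.14, 3.14, 3.14, 3.14].

### API

Orientations are given as a unit quaternion [x, y, z, w].
In Python, from bench import env gives the robot as it stands.
- The arm moves only by the tool send_rows, never from a script. Its argument "series" is a list of rows, each an object of numbers: "x", "y", "z": the shift along the world's x, y, z normalised to -1 to 1, where 1 is 100 mm; "rx", "ry", "rz": the turn, a rotation vector about the world's x, y, z normalised to -1 to 1, where 1 is 6 degrees; "jaw": the opening, from 0 (shut) to 1 (fully open). In form: [{"x": .., "y": .., "z": .., "rx": .., "ry": .., "rz": .., "jaw": ..}, ...]. A call has 1 to 10 rows; each row shifts and turns the commanded pose from where the row before left it; what a row does not reach is not made up. A row lasts 1/10 s, in which the tool goes at most 50 mm and 8.59 degrees, less where a joint would pass 70% of its speed; a pose out of reach is approached as far as the arm can. A call with a number of a shift or a turn outside -1 to 1 is refused whole. A call with a gripper value outside its range is refused whole. The fingers move at their own pace and stop on an object; the grip force is fixed at half the most. Time passes only in rows, so rows that do not move let the fingers close. It gives the time, the measured TCP pose, the force, the opening and the grip force at its end, in the units of the state.
- env.state(): the state, without advancing time (a new reading comes with each control period).
- env.snapshot(name): name is "scene" or "top" or "wrist"; returns (picture, depth): 420x560x3 uint8, blue, green, red; 420x560 float32, m along the optical axis (not along the pixel's ray), 0 where there is no reading.
- env.camera_info(name): a dict with "fx", "fy", "cx", "cy" (pixels), "k1" (the pictures are not rectified: a ray, as slopes to the right and down, at radius r is drawn at 1 + k1 r^2 times it, then the intrinsics apply), "world_from_camera" (4x4, takes a point from camera to world coordinates); the wrist camera has in their place "tool_from_camera" (4x4, takes a point from camera to tool coordinates, whose origin is the TCP and whose axes are the flange's). Camera axes: x right, y down, z forward; pixel columns grow to the right and rows downward; lengths in m; the calibration is good to about 2 mm. A picture is of the moment at which its call begins: read the wrist's pose just before it. camera_info takes no time and is no camera call.
- env.job_done(): hands the job in; it is judged then, once.
Trained networks look in the newest picture that a camera, given by its name, has taken for a name from the list of things; names that differ only in an ending like _2 or _b are one class to them, and where a whole thing is asked for, a point or a joint stands for the part that bears it (a point fixed in the world has none). Each returns a list of dicts, best first, with "p" (0 to 1); they miss things now and then, are a little off and sometimes report something else, mostly with a low value. They report only what shows in the picture. A call takes as long as a camera call. They do not tell look-alikes from the thing itself.
- env.regions_of(camera, name): "pixels" (420x560 bool, what is visible of it) and "bbox" ([centre column, centre row, width, height] in pixels, round what is visible of it).
- env.spot_point(camera, name): "point" ([column, row] in pixels: a listed point, or the origin of a listed thing).
The state is a dict: "clock": time; "joint_pos": joint angles; "joint_velocities": joint speeds; "joint_efforts": joint torques, N m; "tcp_pos": TCP position; "orientation": TCP orientation; "ft_force": force on the tool from outside, world axes, zero at the start; "moment": the same for the moment, N m; "finger_gap": finger opening in m; "grasp_force": force on a finger pad.
Only numpy, scipy, OpenCV 4.12 (cv2) and the standard library are available. Lean on these libraries where they do the work, as an engineer would, in place of code of your own. Each camera call takes 0.05 s, during which the arm holds its last target. There are 200 camera calls.

### The job

Put the chisel away in the wooden tool tray so that it lies on the tray's floor, then slide the tray along the bench so that the snap hook on its front goes onto the bench ring and its gate snaps shut behind the ring's near bar. Keep the tray down on the bench, do not knock over the glue bottle or the pencil cup, and let go of everything at the end.

Things in the scene. Friction and masses are not known exactly. Their poses are not given: they have to be found in the camera images.
- tray: Loose open-topped wooden tray, 190 long (x) x 116 wide (y) x 50 mm high, walls and floor 10 mm thick (inside 170 x 96 mm, 40 deep), about 0.6 kg, sliding on the bench with some 3 to 6 N; pushed sideways near its front end it turns about a point behind its middle. Origin: centre of its underside; z up; x points forward, to the end that carries the steel snap hook. The flat rear wall is at x = -95 mm.
- hook_seat (a point): Point on the tray at x = 119, y = 0, z = 44 mm of the tray's frame (axes as the tray's): where the centre of the ring's near bar lies when it is fully home against the back of the hook's slot. The hook lies level, 10 mm thick (z 39 to 49 mm), a fork with two limbs 24 mm apart along x; the slot is 46 mm deep from its back to the gate. It is open only at the front, across which lies the sprung gate.
- hook_mouth (a point): Point on the tray at x = 180, y = 0, z = 44 mm of the tray's frame: the middle of the hook's flared mouth, level with the tips of its two horns (clear opening about 55 mm between them there, narrowing to 24 mm at the gate). The hook's horns reach about 34 mm to either side.
- gate (a joint): The hook's sprung gate, a 29 mm steel bar across the slot, 42 mm in front of hook_seat, hinged in the limb on the tray's +y side. 0 rad = shut (it cannot swing outwards); it grows to 1.7 rad as it is pushed inwards (towards the tray) and springs back by itself. Pushing it open by the ring takes about 2 to 8 N; it flicks shut once the ring's near bar is about 28 to 32 mm past it, so push until the bar is within about 8 mm of hook_seat; then the bar cannot come out.
- ring: Steel ring standing upright on a small plate screwed to the bench; fixed. Ring of 8 mm round bar, 78 mm outer diameter, its centre 46 mm above the bench, its plane upright along the body's x and z axes; plate 56 (x) x 80 (y) x 8 mm. Origin: centre of the plate's underside; -x is the side towards the tray.
- ring_bar (a point): Centre of the ring's near bar (the nearly upright side of the ring towards the tray), at x = -34, z = 46 mm of the ring's frame. The hook takes this bar; it may come to it up to about 25 degrees off the ring's plane.
- chisel: Short bench chisel lying on the bench, 145 mm long: square wooden handle 90 x 24 x 24 mm, then a flat steel blade 55 x 18 x 4 mm towards +x. Origin: centre of the handle's underside; x along the chisel, z up; handle x from -45 to 45 mm, blade tip at x = 100 mm. 0.12 kg.
- glue: White glue bottle standing beyond the ring, seen from the tray, 52 mm diameter, 130 mm high; origin at the centre of its underside, z up. To be left standing.
- pencil_cup: Aluminium pencil cup standing between the ring and the robot, 66 mm diameter, 85 mm high; origin at the centre of its underside, z up. To be left standing.
Things that resemble listed ones, but are neither listed nor needed, are in the scene too. What is shaped like the chisel but blue or orange is not meant.

How it is judged:
On the way, in this order (a step that is already met when the one before it is completed fails the run):
1. the chisel lies on the tray's floor while the tray is not yet clipped on (x of chisel in the frame of tray between -0.085 and 0.085 m and y of chisel in the frame of tray between -0.048 and 0.048 m and z of chisel in the frame of tray below 0.036 m and contact force between the fingers and chisel below 0.1 N and x of ring_bar in the frame of hook_seat above 0.044 m), for 0.2 s.
2. the ring's bar pushes the gate open and enters the hook (value of joint gate above 0.4 rad and x of ring_bar in the frame of hook_seat below 0.044 m and y of ring_bar in the frame of hook_seat between -0.014 and 0.014 m).
At the end, for the whole second after the job is handed in: The ring's near bar is inside the hook's slot behind the gate (within 40 mm of hook_seat along the slot, 14 mm across), the gate is shut (under 0.12 rad), the tray stands flat on the bench, the chisel lies level on the tray's floor within its walls, and all is at rest (value of joint gate below 0.12 rad and x of ring_bar in the frame of hook_seat between -0.008 and 0.04 m and y of ring_bar in the frame of hook_seat between -0.014 and 0.014 m and x of chisel in the frame of tray between -0.085 and 0.085 m and y of chisel in the frame of tray between -0.048 and 0.048 m and z of chisel in the frame of tray below 0.036 m and angle between chisel's own x axis and vertical above 1.3 rad and angle between tray's own z axis and vertical below 0.06 rad and height (world z) of tray below 0.006 m and linear speed of each of tray, chisel below 0.02 m/s); the robot touches nothing.
It fails at once if the tray is lifted off the bench by more than 20 mm (height (world z) of tray above 0.02 m).
It fails at once if the glue bottle is knocked over (angle between glue's own z axis and vertical above 0.6 rad).
It fails at once if the pencil cup is knocked over (angle between pencil_cup's own z axis and vertical above 0.6 rad).
It also fails if it takes over 72 s, if anything falls off the work surface, if the arm or the gripper's body presses on something with over 40 N, if the wrist force passes 120 N, or if a joint passes its speed limit or range.

## Working session

There is one attempt and no reset: what is moved stays moved. The work goes in short steps, Python scripts to look and compute and a tool call to move; the robot and the scene stay as the last step left them, time stands still between calls to the robot, and variables do not carry over. Pictures are saved under pics/ and viewed, at most 10 in all, crops included, and the job is handed in when it is done.

Besides the shell and the picture viewer there is one more tool, called in YAML: its name, and indented under it one key for each argument. send_rows: Moves the arm, as the interface text tells. Its arguments: {"type":"object","properties":{"series":{"type":"array","items":{"type":"object","properties":{"x":{"type":"number","minimum":-1,"maximum":1},"y":{"type":"number","minimum":-1,"maximum":1},"z":{"type":"number","minimum":-1,"maximum":1},"rx":{"type":"number","minimum":-1,"maximum":1},"ry":{"type":"number","minimum":-1,"maximum":1},"rz":{"type":"number","minimum":-1,"maximum":1},"jaw":{"type":"number"}}}}},"required":["series"]}

```bash
mkdir -p pics; cat > h.py <<'E'
import numpy as np, cv2
from scipy.spatial.transform import Rotation as R
from bench import env
def Tw(cam):
    i=env.camera_info(cam)
    if 'world_from_camera' in i: return i,np.array(i['world_from_camera'])
    s=env.state(); T=np.eye(4); T[:3,:3]=R.from_quat(s['orientation']).as_matrix(); T[:3,3]=s['tcp_pos']
    return i,T@np.array(i['tool_from_camera'])
def rays(i,px):
    px=np.atleast_2d(px).astype(float)
    K=np.array([[i['fx'],0,i['cx']],[0,i['fy'],i['cy']],[0,0,1]])
    return cv2.undistortPoints(px.reshape(-1,1,2),K,np.array([i['k1'],0,0,0,0.])).reshape(-1,2)
def pts(cam,px,depth,IT=None):
    i,T=IT or Tw(cam); px=np.atleast_2d(px); d=depth[px[:,1].astype(int),px[:,0].astype(int)]
    n=rays(i,px); P=np.c_[n*d[:,None],d]
    return (P@T[:3,:3].T+T[:3,3])[d>0]
def onplane(cam,px,z,IT=None):
    i,T=IT or Tw(cam); n=rays(i,px); D=np.c_[n,np.ones(len(n))]@T[:3,:3].T
    return T[:3,3]+D*((z-T[2,3])/D[:,2])[:,None]
def maskpts(cam,m,depth,IT=None):
    v,u=np.nonzero(m); return pts(cam,np.c_[u,v],depth,IT)
E
python3 - <<'E'
from h import *
print(env.state())
for c in ['top','scene']:
    p,d=env.snapshot(c); cv2.imwrite(f'pics/{c}0.png',p); np.save(f'{c}0.npy',d)
    IT=Tw(c); print(c,IT[1].round(3).tolist())
    for n in ['tray','chisel','ring','glue','pencil_cup']:
        for r in env.regions_of(c,n)[:4]:
            P=maskpts(c,r['pixels'],d,IT); print(n,round(r['p'],2),np.round(r['bbox']),len(P),np.median(P,0).round(3) if len(P) else '',P[:,:2].min(0).round(3),P[:,:2].max(0).round(3))
    for n,z in [('hook_seat',.044),('hook_mouth',.044),('ring_bar',.046),('tray',0.01),('chisel',0.0),('ring',0)]:
        for r in env.spot_point(c,n)[:3]: print('pt',n,round(r['p'],2),np.round(r['point']),onplane(c,r['point'],z,IT).round(3))
E
```

```text
{'clock': 0.0, 'joint_pos': array([ 1.10897072e+00,  3.42712565e-01,  1.52505276e+00, -8.38156048e-06,
        1.27542158e+00, -1.46022244e-01]), 'joint_velocities': array([ 0.00071754, -0.0009309 , -0.00209548,  0.00097555,  0.00083282,
       -0.00042573]), 'joint_efforts': array([ 7.48655002e-04, -4.33691454e+01, -2.45998943e+01, -2.33016908e-04,
        8.01724498e-03, -3.21040739e-05]), 'tcp_pos': array([0.16286132, 0.49866691, 0.23861876]), 'orientation': array([ 1.57245083e-01,  9.87559289e-01, -7.61791859e-04, -2.34728240e-04]), 'ft_force': array([-0.42095347,  0.41281358, -0.3234955 ]), 'moment': array([-0.01791028, -0.03155085, -0.0276634 ]), 'grasp_force': 0.0, 'finger_gap': 0.08531752558239193}
top [[-0.002, -0.986, 0.169, 0.35], [-1.0, 0.003, 0.01, 0.104], [-0.011, -0.169, -0.986, 0.808], [0.0, 0.0, 0.0, 1.0]]
tray 0.69 [399. 160. 133.  62.] 6117 [ 0.582 -0.171  0.015] [ 0.515 -0.271] [0.642 0.007]
chisel 0.8 [266. 287.  66.  34.] 791 [0.315 0.129 0.023] [0.281 0.068] [0.347 0.205]
chisel 0.62 [392. 281.  75.  20.] 810 [ 0.323 -0.105  0.023] [ 0.306 -0.183] [ 0.336 -0.03
[... 1431 characters left out ...]
 [0.587 0.189] [0.672 0.288]
ring 0.54 [216. 333. 152. 135.] 8432 [ 0.578 -0.17   0.014] [ 0.493 -0.278] [0.644 0.006]
glue 0.72 [392. 155.  28.  53.] 934 [0.527 0.353 0.078] [0.497 0.34 ] [0.545 0.422]
pencil_cup 0.92 [334. 156.  33.  44.] 1068 [0.433 0.261 0.06 ] [0.348 0.229] [0.465 0.315]
pt hook_seat 0.67 [256. 300.] [[ 0.585 -0.058  0.044]]
pt hook_mouth 0.86 [281. 282.] [[0.586 0.    0.044]]
pt ring_bar 0.73 [369. 243.] [[0.632 0.186 0.046]]
pt tray 0.95 [204. 341.] [[ 0.578 -0.176  0.01 ]]
pt chisel 0.9 [171. 227.] [[ 0.329 -0.093  0.   ]]
pt chisel 0.79 [229. 244.] [[ 0.437 -0.02   0.   ]]
pt chisel 0.7 [246. 181.] [[0.333 0.101 0.   ]]
pt ring 0.79 [377. 236.] [[0.618 0.231 0.   ]]
```

View pics/top0.png

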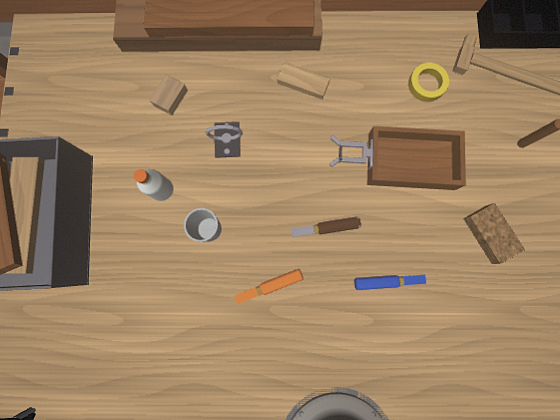

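View pics/scene0.png

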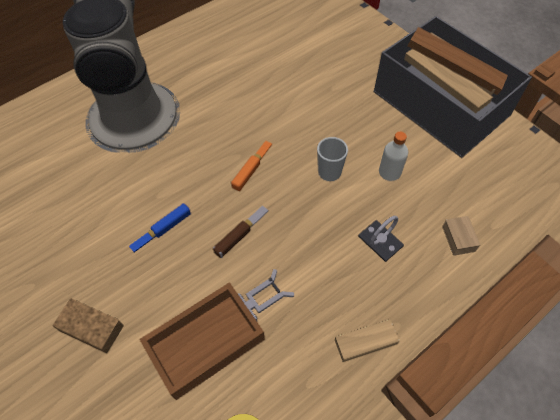

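The top view shows the tray at about (415,157) with its hook pointing left towards the ring at (225,135). The brown chisel is at (330,226). The blue and orange look-alikes are at (390,282) and (268,287). Next I refine these poses.

```bash
python3 - <<'E'
from h import *
def rect(P): 
    (c,s,a)=cv2.minAreaRect(P[:,:2].astype(np.float32)); return np.round(c,4),np.round(s,4),round(a,1)
for c in ['top','scene']:
    p,d=env.snapshot(c); IT=Tw(c)
    v,u=np.mgrid[0:420,0:560]; v=v.ravel();u=u.ravel(); ok=d.ravel()>0; px=np.c_[u,v][ok]
    P=pts(c,px,d,IT)
    def box(x0,x1,y0,y1,z0,z1): return P[(P[:,0]>x0)&(P[:,0]<x1)&(P[:,1]>y0)&(P[:,1]<y1)&(P[:,2]>z0)&(P[:,2]<z1)]
    rim=box(.48,.67,-.3,-.062,.045,.054); print(c,'rim',len(rim),rect(rim),rim[:,2].mean())
    hk=box(.52,.66,-.09,.04,.03,.056); print(' hook',rect(hk),hk.mean(0))
    ch=box(.4,.48,-.07,.1,.015,.03); print(' handle',rect(ch),np.median(ch[:,2])); 
    chb=box(.4,.48,.02,.1,.0025,.03);print(' blade',len(chb),rect(chb))
    pl=box(.56,.7,.16,.3,.005,.011); print(' plate',len(pl),rect(pl))
    rg=box(.56,.7,.16,.3,.03,.1); q=rg[:,:2]; m=q.mean(0); w,V=np.linalg.eigh(np.cov((q-m).T)); print(' ring',len(q),m,V[:,1],np.degrees(np.arctan2(*V[::-1,1])),((q-m)@V[:,1]).min(),((q-m)@V[:,1]).max())
    g=box(.45,.6,.32,.45,.03,.2); print(' glue',rect(g)); k=box(.37,.5,.2,.33,.07,.1); print(' cup',rect(k))
    tf=box(.52,.64,-.26,-.09,.004,.018);print(' floor z',tf[:,2].mean()) 
E
```

```text
top rim 1654 (array([ 0.5796, -0.165 ]), array([0.2086, 0.1172]), 86.5) 0.05007304121699829
 hook (array([ 0.5847, -0.0403]), array([0.0989, 0.1164]), 89.9) [ 0.58304228 -0.05633468  0.04839415]
 handle (array([0.4337, 0.0166]), array([0.0242, 0.1451]), 8.8) 0.02358981248952685
 blade 420 (array([0.4404, 0.0592]), array([0.0775, 0.0791]), 89.8)
 plate 575 (array([0.627 , 0.2344]), array([0.1069, 0.1091]), 80.1)
 ring 195 [0.62893657 0.22824697] [-0.04133381  0.99914539] 92.36892790946136 -0.03717241524711453 0.03816242997791635
 glue (array([0.5161, 0.3651]), array([0.0434, 0.0515]), 55.4)
 cup (array([0.4325, 0.2633]), array([0.0639, 0.0644]), 47.3)
 floor z 0.010663828429903602
scene rim 2129 (array([ 0.5802, -0.1656]), array([0.2096, 0.1186]), 86.3) 0.050728942532943994
 hook (array([ 0.5854, -0.0419]), array([0.0963, 0.1178]), 89.9) [ 0.58574782 -0.05553232  0.04975958]
 handle (array([0.4344, 0.0148]), array([0.0248, 0.145 ]), 9.0) 0.024196411544418428
 blade 577 (array([0.4401, 0.0598]), array([0.0795, 0.0793]), 0.0)
 plate 628 (array([0.628 , 0.2301]), array([0.1344, 0.1392]), 0.2)
 ring 204 [0.63131626 0.22335368] [-0.03602751  0.9993508 ] 92.06467119928698 -0.034418242328743825 0.03954144977172558
 glue (array([0.5231, 0.3608]), array([0.0517, 0.0389]), 34.6)
 cup (array([0.433 , 0.2615]), array([0.0642, 0.0652]), 49.2)
 floor z 0.011414985685815998
```

send_rows:
  series:
    - {"x":0.14,"y":-0.26,"rz":-0.53,"jaw":1}
    - {"x":0.14,"y":-0.26,"rz":-0.53,"jaw":1}
    - {"x":0.14,"y":-0.26,"rz":-0.53,"jaw":1}
    - {"x":0.14,"y":-0.26,"rz":-0.53,"jaw":1}
    - {"x":0.14,"y":-0.26,"rz":-0.53,"jaw":1}
    - {"x":0.14,"y":-0.26,"rz":-0.53,"jaw":1}
    - {"x":0.14,"y":-0.26,"rz":-0.53,"jaw":1}
    - {"x":0.14,"y":-0.26,"rz":-0.53,"jaw":1}
    - {"x":0.14,"y":-0.26,"rz":-0.53,"jaw":1}
    - {"x":0.14,"y":-0.26,"rz":-0.53,"jaw":1}

```text
$.series[0]: bad value
```

send_rows:
  series:
    - {"x":0.14,"y":-0.25,"rz":-0.53,"jaw":1}
    - {"x":0.14,"y":-0.25,"rz":-0.53,"jaw":1}
    - {"x":0.14,"y":-0.25,"rz":-0.53,"jaw":1}
    - {"x":0.14,"y":-0.25,"rz":-0.53,"jaw":1}
    - {"x":0.14,"y":-0.25,"rz":-0.53,"jaw":1}
    - {"x":0.14,"y":-0.25,"rz":-0.53,"jaw":1}
    - {"x":0.14,"y":-0.25,"rz":-0.53,"jaw":1}
    - {"x":0.14,"y":-0.25,"rz":-0.53,"jaw":1}
    - {"x":0.14,"y":-0.25,"rz":-0.53,"jaw":1}
    - {"jaw":1}

```text
$.series[0]: bad value
```

```bash
python3 - <<'E'
from h import *
s=env.state(); print(s['clock'],s['tcp_pos'],np.degrees(np.arctan2(*R.from_quat(s['orientation']).as_matrix()[1::-1,1])),s['joint_pos'])
IT=Tw('wrist'); p,d=env.snapshot('wrist'); cv2.imwrite('pics/w1.png',p)
v,u=np.mgrid[0:420,0:560]; px=np.c_[u.ravel(),v.ravel()][d.ravel()>0]; P=pts('wrist',px,d,IT)
def box(x0,x1,y0,y1,z0,z1): return P[(P[:,0]>x0)&(P[:,0]<x1)&(P[:,1]>y0)&(P[:,1]<y1)&(P[:,2]>z0)&(P[:,2]<z1)]
print(P.min(0),P.max(0))
c=box(.38,.5,-.08,.12,.017,.04); print(len(c),cv2.minAreaRect(c[:,:2].astype(np.float32)),np.median(c[:,2]))
E
```

```text
1.3 [0.16303532 0.49905114 0.23931166] 71.90664938311374 [ 1.10900078e+00  3.42006923e-01  1.52411787e+00 -9.00692547e-06
  1.27540723e+00 -1.46004383e-01]
[-0.12567866 -0.01529928 -0.75723512] [0.910421   1.52030936 0.33633363]
0 ((0.0, 0.0), (0.0, 0.0), 0.0) nan
  return _methods._mean(a, axis=axis, dtype=dtype,
  ret = ret.dtype.type(ret / rcount)
```

View pics/w1.png

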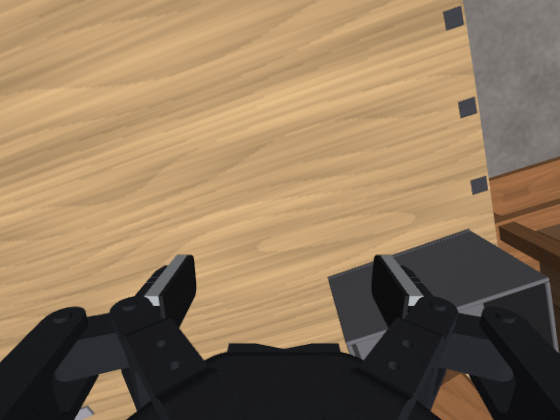

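The wrist view still shows the start position: fingers, bare bench and the black box at the lower right. The rows were refused, probably because a field was missing, so I'll send every field.

send_rows:
  series:
    - {"x":0.14,"y":-0.26,"z":0,"rx":0,"ry":0,"rz":-0.53,"jaw":1}
    - {"x":0.14,"y":-0.26,"z":0,"rx":0,"ry":0,"rz":-0.53,"jaw":1}
    - {"x":0.14,"y":-0.26,"z":0,"rx":0,"ry":0,"rz":-0.53,"jaw":1}
    - {"x":0.14,"y":-0.26,"z":0,"rx":0,"ry":0,"rz":-0.53,"jaw":1}
    - {"x":0.14,"y":-0.26,"z":0,"rx":0,"ry":0,"rz":-0.53,"jaw":1}
    - {"x":0.14,"y":-0.26,"z":0,"rx":0,"ry":0,"rz":-0.53,"jaw":1}
    - {"x":0.14,"y":-0.26,"z":0,"rx":0,"ry":0,"rz":-0.53,"jaw":1}
    - {"x":0.14,"y":-0.26,"z":0,"rx":0,"ry":0,"rz":-0.53,"jaw":1}
    - {"x":0.14,"y":-0.26,"z":0,"rx":0,"ry":0,"rz":-0.53,"jaw":1}
    - {"x":0.14,"y":-0.26,"z":0,"rx":0,"ry":0,"rz":-0.53,"jaw":1}

```text
clock: 2.35
tcp_pos: [0.3034, 0.238, 0.2395]
orientation: [0.423, 0.906, 0.0, 0.0]
ft_force: [0.1, 0.7, 0.9]
finger_gap: 0.0855
grasp_force: 0.0
```

send_rows:
  series:
    - {"x":0.15,"y":-0.27,"z":0,"rx":0,"ry":0,"rz":-0.58,"jaw":1}
    - {"x":0.15,"y":-0.27,"z":0,"rx":0,"ry":0,"rz":-0.58,"jaw":1}
    - {"x":0.15,"y":-0.27,"z":0,"rx":0,"ry":0,"rz":-0.58,"jaw":1}
    - {"x":0.15,"y":-0.27,"z":0,"rx":0,"ry":0,"rz":-0.58,"jaw":1}
    - {"x":0.15,"y":-0.27,"z":0,"rx":0,"ry":0,"rz":-0.58,"jaw":1}
    - {"x":0.15,"y":-0.27,"z":-0.1,"rx":0,"ry":0,"rz":-0.58,"jaw":1}
    - {"x":0.15,"y":-0.27,"z":-0.1,"rx":0,"ry":0,"rz":-0.58,"jaw":1}
    - {"x":0.15,"y":-0.27,"z":-0.1,"rx":0,"ry":0,"rz":-0.58,"jaw":1}
    - {"x":0.15,"y":-0.27,"z":-0.1,"rx":0,"ry":0,"rz":-0.58,"jaw":1}
    - {"x":0,"y":0,"z":0,"rx":0,"ry":0,"rz":0,"jaw":1}

```text
clock: 3.35
tcp_pos: [0.439, -0.0065, 0.1982]
orientation: [0.653, 0.758, -0.0, -0.0]
ft_force: [-0.6, 1.9, 0.6]
finger_gap: 0.0855
grasp_force: 0.0
```

```bash
cat > look.py <<'E'
from h import *
def go(name=None):
    s=env.state(); print(round(s['clock'],2),s['tcp_pos'].round(4),'yaw_y',np.degrees(np.arctan2(*R.from_quat(s['orientation']).as_matrix()[:2,1][::-1])).round(2),'F',s['ft_force'].round(1),s['joint_pos'].round(2))
    IT=Tw('wrist'); p,d=env.snapshot('wrist')
    if name: cv2.imwrite(name,p)
    v,u=np.mgrid[0:420,0:560]; px=np.c_[u.ravel(),v.ravel()][d.ravel()>0]
    return pts('wrist',px,d,IT),p,d,IT
def box(P,x0,x1,y0,y1,z0,z1): return P[(P[:,0]>x0)&(P[:,0]<x1)&(P[:,1]>y0)&(P[:,1]<y1)&(P[:,2]>z0)&(P[:,2]<z1)]
rect=lambda c: cv2.minAreaRect(c[:,:2].astype(np.float32))
E
python3 - <<'E'
from look import *
P,p,d,IT=go('pics/w2.png')
c=box(P,.38,.5,-.08,.12,.018,.04); print(len(c),rect(c),np.median(c[:,2]),c.min(0),c.max(0))
b=box(P,.38,.5,.04,.12,.003,.018);print(len(b),np.median(b,0))
E
```

```text
3.35 [ 0.439  -0.0065  0.1982] yaw_y 8.52 F [-0.6  1.9  0.6] [-0.19  0.23  1.81 -0.    1.11 -0.34]
1911 ((0.43783318996429443, -0.005941107869148254), (0.023705579340457916, 0.09652712196111679), 8.987984657287598) 0.024345765109171524 [ 0.42128667 -0.05460778  0.01804418] [0.45648198 0.0424225  0.02715314]
877 [0.42712753 0.06544325 0.01500986]
```

View pics/w2.png

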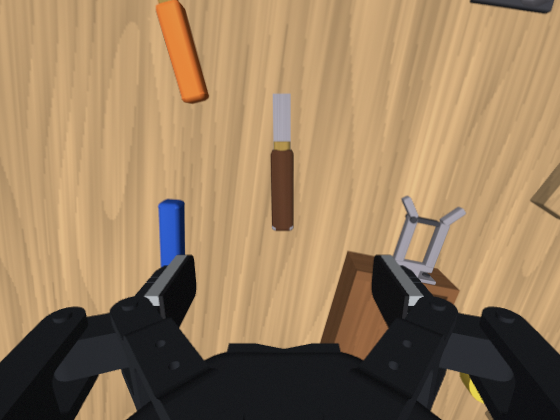

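The brown chisel lies between and ahead of the jaws, with its handle at (283,190) and blade at (283,118). The tray and hook are at the lower right. The jaws are lined up, so I descend and grip.

send_rows:
  series:
    - {"x":0,"y":-0.02,"z":-0.4,"rx":0,"ry":0,"rz":0.05,"jaw":0.8}
    - {"x":0,"y":0,"z":-0.4,"rx":0,"ry":0,"rz":0,"jaw":0.8}
    - {"x":0,"y":0,"z":-0.4,"rx":0,"ry":0,"rz":0,"jaw":0.8}
    - {"x":0,"y":0,"z":-0.4,"rx":0,"ry":0,"rz":0,"jaw":0.8}
    - {"x":0,"y":0,"z":-0.25,"rx":0,"ry":0,"rz":0,"jaw":0.8}
    - {"x":0,"y":0,"z":0,"rx":0,"ry":0,"rz":0,"jaw":0}
    - {"x":0,"y":0,"z":0,"rx":0,"ry":0,"rz":0,"jaw":0}
    - {"x":0,"y":0,"z":0,"rx":0,"ry":0,"rz":0,"jaw":0}
    - {"x":0,"y":0,"z":0,"rx":0,"ry":0,"rz":0,"jaw":0}
    - {"x":0,"y":0,"z":0,"rx":0,"ry":0,"rz":0,"jaw":0}

```text
clock: 4.4
tcp_pos: [0.4392, -0.0058, 0.0162]
orientation: [0.649, 0.761, 0.001, 0.002]
ft_force: [-1.2, 3.0, 8.4]
finger_gap: 0.0226
grasp_force: 59.9
```

send_rows:
  series:
    - {"x":0,"y":0,"z":0.35,"rx":0,"ry":0,"rz":0,"jaw":0}
    - {"x":0,"y":0,"z":0.35,"rx":0,"ry":0,"rz":0,"jaw":0}
    - {"x":0,"y":0,"z":0.35,"rx":0,"ry":0,"rz":0,"jaw":0}
    - {"x":0.25,"y":-0.31,"z":0,"rx":0,"ry":0,"rz":-0.35,"jaw":0}
    - {"x":0.25,"y":-0.31,"z":0,"rx":0,"ry":0,"rz":-0.35,"jaw":0}
    - {"x":0.25,"y":-0.31,"z":0,"rx":0,"ry":0,"rz":-0.35,"jaw":0}
    - {"x":0.25,"y":-0.31,"z":0,"rx":0,"ry":0,"rz":-0.35,"jaw":0}
    - {"x":0.25,"y":-0.31,"z":0,"rx":0,"ry":0,"rz":-0.35,"jaw":0}
    - {"x":0.25,"y":-0.31,"z":0,"rx":0,"ry":0,"rz":-0.35,"jaw":0}
    - {"x":0,"y":0,"z":0,"rx":0,"ry":0,"rz":0,"jaw":0}

```text
clock: 5.4
tcp_pos: [0.5905, -0.196, 0.1203]
orientation: [0.73, 0.684, 0.001, 0.003]
ft_force: [-0.0, 0.1, -0.7]
finger_gap: 0.0228
grasp_force: 59.5
```

```bash
python3 - <<'E'
from look import *
P,p,d,IT=go('pics/w3.png')
c=box(P,.48,.68,-.3,-.072,.042,.056); print(len(c),rect(c),c.min(0),c.max(0))
p,d=env.snapshot('scene'); I=Tw('scene')
cv2.imwrite('pics/s3.png',p)
E
```

```text
5.4 [ 0.5905 -0.196   0.1203] yaw_y -3.73 F [-0.   0.1 -0.7] [-0.44  0.62  1.4  -0.    1.11 -0.38]
11580 ((0.5803988575935364, -0.17090372741222382), (0.1988171637058258, 0.11710909008979797), 86.48279571533203) [ 0.51747515 -0.27038263  0.04200156] [ 0.64357673 -0.07202372  0.0535197 ]
```

View pics/w3.png

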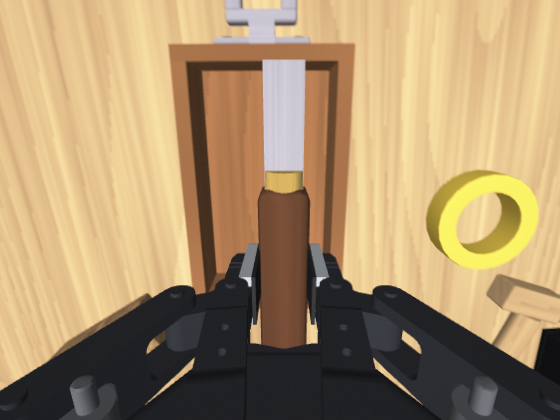

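The chisel is centred over the tray and parallel to it, with the blade tip at (284,62) just inside the front wall. Next I lower and release.

send_rows:
  series:
    - {"x":-0.02,"y":0.02,"z":-0.25,"rx":0,"ry":0,"rz":0,"jaw":0}
    - {"x":0,"y":0,"z":-0.25,"rx":0,"ry":0,"rz":0,"jaw":0}
    - {"x":0,"y":0,"z":-0.25,"rx":0,"ry":0,"rz":0,"jaw":0}
    - {"x":0,"y":0,"z":-0.1,"rx":0,"ry":0,"rz":0,"jaw":0}
    - {"x":0,"y":0,"z":-0.08,"rx":0,"ry":0,"rz":0,"jaw":0}
    - {"x":0,"y":0,"z":0,"rx":0,"ry":0,"rz":0,"jaw":0}
    - {"x":0,"y":0,"z":0,"rx":0,"ry":0,"rz":0,"jaw":0.42}
    - {"x":0,"y":0,"z":0,"rx":0,"ry":0,"rz":0,"jaw":0.42}
    - {"x":0,"y":0,"z":0,"rx":0,"ry":0,"rz":0,"jaw":0.42}
    - {"x":0,"y":0,"z":0,"rx":0,"ry":0,"rz":0,"jaw":0.42}

```text
clock: 6.5
tcp_pos: [0.5862, -0.19, 0.0267]
orientation: [0.728, 0.685, 0.0, 0.0]
ft_force: [0.1, 0.6, -0.2]
finger_gap: 0.0356
grasp_force: 0.0
```

send_rows:
  series:
    - {"x":0,"y":0,"z":0.3,"rx":0,"ry":0,"rz":0,"jaw":0.42}
    - {"x":0,"y":0,"z":0.4,"rx":0,"ry":0,"rz":0,"jaw":0.42}
    - {"x":-0.05,"y":-0.11,"z":0.4,"rx":0,"ry":0,"rz":-1,"jaw":0.42}
    - {"x":-0.05,"y":-0.11,"z":0.4,"rx":0,"ry":0,"rz":-1,"jaw":0.42}
    - {"x":-0.05,"y":-0.11,"z":0,"rx":0,"ry":0,"rz":-1,"jaw":0.42}
    - {"x":-0.05,"y":-0.11,"z":0,"rx":0,"ry":0,"rz":-1,"jaw":0.42}
    - {"x":-0.05,"y":-0.11,"z":0,"rx":0,"ry":0,"rz":-1,"jaw":0.42}
    - {"x":-0.05,"y":-0.11,"z":0,"rx":0,"ry":0,"rz":-1,"jaw":0.42}
    - {"x":0,"y":-0.08,"z":0,"rx":0,"ry":0,"rz":-1,"jaw":0.42}
    - {"x":0,"y":0,"z":0,"rx":0,"ry":0,"rz":-1,"jaw":0.42}

```text
clock: 7.5
tcp_pos: [0.5557, -0.2651, 0.1764]
orientation: [0.945, 0.327, -0.0, 0.0]
ft_force: [0.6, -0.1, 0.5]
finger_gap: 0.0357
grasp_force: 0.0
```

send_rows:
  series:
    - {"x":0,"y":0,"z":0,"rx":0,"ry":0,"rz":-1,"jaw":0.42}
    - {"x":0,"y":0,"z":0,"rx":0,"ry":0,"rz":-1,"jaw":0.42}
    - {"x":0,"y":0,"z":0,"rx":0,"ry":0,"rz":-1,"jaw":0.42}
    - {"x":0,"y":0,"z":0,"rx":0,"ry":0,"rz":-1,"jaw":0.42}
    - {"x":0,"y":0,"z":0,"rx":0,"ry":0,"rz":-1,"jaw":0.42}
    - {"x":0,"y":0,"z":0,"rx":0,"ry":0,"rz":-1,"jaw":0.42}
    - {"x":0,"y":0,"z":0,"rx":0,"ry":0,"rz":-1,"jaw":0.42}
    - {"x":0,"y":0,"z":0,"rx":0,"ry":0,"rz":0,"jaw":0.42}

```text
clock: 8.3
tcp_pos: [0.556, -0.264, 0.1764]
orientation: [1.0, -0.031, 0.0, 0.0]
ft_force: [-0.1, 0.5, 0.9]
finger_gap: 0.0361
grasp_force: 0.0
```

```bash
cat > tray.py <<'E'
from look import *
def tray():
    P,p,d,IT=go()
    for c in ['top','scene']:
        p,d=env.snapshot(c); cv2.imwrite(f'pics/{c}_t.png',p); I=Tw(c)
        v,u=np.mgrid[0:420,0:560]; px=np.c_[u.ravel(),v.ravel()][d.ravel()>0]; Q=pts(c,px,d,I)
        for n in ['hook_seat','hook_mouth']:
            for r in env.spot_point(c,n)[:1]: print(c,n,round(r['p'],2),onplane(c,r['point'],.044,I).round(4))
        P=np.r_[P,Q]
    return P
E
python3 - <<'E'
from tray import *
P=tray()
c=box(P,.48,.68,-.3,-.075,.045,.053); print('rim',rect(c))
h=box(P,.54,.625,-.25,-.09,.03,.038); print('chisel',len(h),rect(h),np.median(h[:,2]))
E
```

```text
8.3 [ 0.556  -0.264   0.1764] yaw_y -93.57 F [-0.1  0.5  0.9] [-0.57  0.56  1.35 -0.    1.23  1.07]
top hook_seat 0.56 [[ 0.5856 -0.0581  0.044 ]]
top hook_mouth 0.86 [[0.5913 0.007  0.044 ]]
scene hook_seat 0.71 [[ 0.5829 -0.0604  0.044 ]]
scene hook_mouth 0.64 [[0.5913 0.006  0.044 ]]
rim ((0.5795921087265015, -0.17229712009429932), (0.19594259560108185, 0.11897744983434677), 86.67745971679688)
chisel 3669 ((0.59515380859375, -0.16963064670562744), (0.059184297919273376, 0.15920692682266235), 0.16822856664657593) 0.03442397507100908
```

View pics/top_t.png

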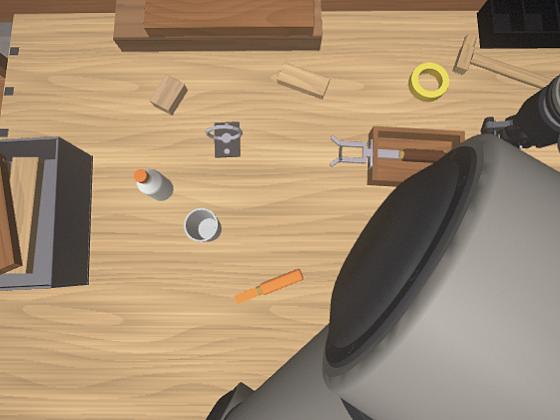

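The chisel lies in the tray (top view, 425,155), the tray hasn't moved, and the gripper is over the rear wall. I descend and grip the rear wall.

send_rows:
  series:
    - {"x":0,"y":0,"z":-0.4,"rx":0,"ry":0,"rz":0,"jaw":0.42}
    - {"x":0,"y":0,"z":-0.4,"rx":0,"ry":0,"rz":0,"jaw":0.42}
    - {"x":0,"y":0,"z":-0.3,"rx":0,"ry":0,"rz":0,"jaw":0.42}
    - {"x":0,"y":0,"z":-0.26,"rx":0,"ry":0,"rz":0,"jaw":0.42}
    - {"x":0,"y":0,"z":0,"rx":0,"ry":0,"rz":0,"jaw":0.42}
    - {"x":0,"y":0,"z":0,"rx":0,"ry":0,"rz":0,"jaw":0}
    - {"x":0,"y":0,"z":0,"rx":0,"ry":0,"rz":0,"jaw":0}
    - {"x":0,"y":0,"z":0,"rx":0,"ry":0,"rz":0,"jaw":0}
    - {"x":0,"y":0,"z":0,"rx":0,"ry":0,"rz":0,"jaw":0}
    - {"x":0,"y":0,"z":0,"rx":0,"ry":0,"rz":0,"jaw":0}

```text
clock: 9.65
tcp_pos: [0.5569, -0.2645, 0.0422]
orientation: [1.0, -0.031, 0.001, 0.001]
ft_force: [-0.7, 0.6, 6.5]
finger_gap: 0.0081
grasp_force: 62.4
```

send_rows:
  series:
    - {"x":0.06,"y":0.13,"z":0,"rx":0,"ry":0,"rz":0.09,"jaw":0}
    - {"x":0.06,"y":0.13,"z":0,"rx":0,"ry":0,"rz":0.09,"jaw":0}
    - {"x":0.06,"y":0.13,"z":0,"rx":0,"ry":0,"rz":0.09,"jaw":0}
    - {"x":0.06,"y":0.13,"z":0,"rx":0,"ry":0,"rz":0.09,"jaw":0}
    - {"x":0.06,"y":0.13,"z":0,"rx":0,"ry":0,"rz":0.09,"jaw":0}
    - {"x":0.06,"y":0.13,"z":0,"rx":0,"ry":0,"rz":0.09,"jaw":0}
    - {"x":0.06,"y":0.13,"z":0,"rx":0,"ry":0,"rz":0.09,"jaw":0}
    - {"x":0.06,"y":0.13,"z":0,"rx":0,"ry":0,"rz":0.09,"jaw":0}
    - {"x":0.06,"y":0.13,"z":0,"rx":0,"ry":0,"rz":0.09,"jaw":0}
    - {"x":0.06,"y":0.13,"z":0,"rx":0,"ry":0,"rz":0.09,"jaw":0}

```text
clock: 10.65
tcp_pos: [0.6168, -0.1358, 0.0422]
orientation: [1.0, 0.017, 0.001, 0.002]
ft_force: [-3.2, -7.9, 5.8]
finger_gap: 0.0084
grasp_force: 62.4
```

```bash
python3 - <<'E'
from tray import *
P=tray()
c=box(P,.52,.74,-.13,.065,.045,.053); print('rim',rect(c))
for c in ['top','scene']:
    for r in env.spot_point(c,'ring_bar')[:1]: print(r['p'],onplane(c,r['point'],.046))
E
```

```text
10.65 [ 0.6168 -0.1358  0.0422] yaw_y -88.08 F [-3.2 -7.9  5.8] [-0.34  0.73  1.44 -0.    0.97  1.2 ]
scene hook_seat 0.59 [[0.6257 0.0769 0.044 ]]
scene hook_mouth 0.6 [[0.62   0.1361 0.044 ]]
rim ((0.630605161190033, -0.03343592584133148), (0.11780107021331787, 0.19733844697475433), 2.148059368133545)
0.76 [[0.6310023  0.19963211 0.046     ]]
0.64 [[0.52848404 0.336577   0.046     ]]
```

View pics/top_t.png

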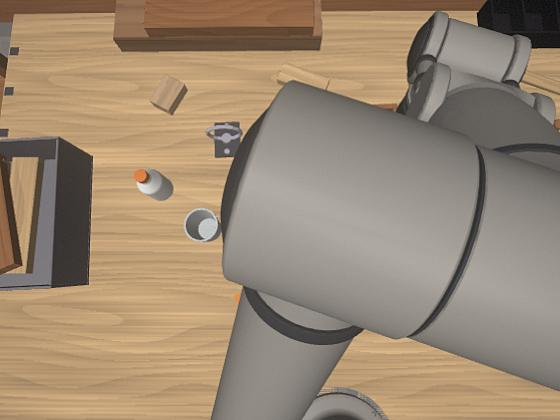

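send_rows:
  series:
    - {"x":0.02,"y":0.1,"z":0,"rx":0,"ry":0,"rz":0,"jaw":0}
    - {"x":0.02,"y":0.1,"z":0,"rx":0,"ry":0,"rz":0,"jaw":0}
    - {"x":0.02,"y":0.1,"z":0,"rx":0,"ry":0,"rz":0,"jaw":0}
    - {"x":0.01,"y":0.1,"z":0,"rx":0,"ry":0,"rz":0,"jaw":0}
    - {"x":0,"y":0.1,"z":0,"rx":0,"ry":0,"rz":0,"jaw":0}
    - {"x":0,"y":0,"z":0,"rx":0,"ry":0,"rz":0,"jaw":0}

```text
clock: 11.7
tcp_pos: [0.6244, -0.0841, 0.0422]
orientation: [1.0, 0.017, 0.002, 0.001]
ft_force: [0.6, -0.2, 6.0]
finger_gap: 0.0082
grasp_force: 62.4
```

```bash
python3 - <<'E'
from tray import *
P=tray()
c=box(P,.52,.74,-.1,.105,.045,.053); print('rim',rect(c))
h=box(P,.56,.7,.11,.19,.04,.052); print('hook x',h[:,0].min(),h[:,0].max(),len(h))
g=box(P,.56,.7,.17,.28,.06,.095); print('ring top',len(g),g.mean(0),rect(g))
i=cv2.imread('pics/scene_t.png')[150:370,200:480]; cv2.imwrite('pics/s_crop.png',cv2.resize(i,None,fx=2.7,fy=2.7))
E
```

```text
11.7 [ 0.6244 -0.0841  0.0422] yaw_y -88.09 F [ 0.6 -0.2  6. ] [-0.26  0.73  1.44 -0.    0.97  1.28]
scene hook_seat 0.95 [[0.6372 0.1258 0.044 ]]
scene hook_mouth 0.77 [[0.6363 0.1861 0.044 ]]
rim ((0.6384899616241455, 0.0024699419736862183), (0.11842215061187744, 0.2044251412153244), 1.9329992532730103)
hook x 0.6006691142610785 0.6655161257830828 456
ring top 139 [0.63125198 0.22084056 0.07799318] ((0.6303919553756714, 0.22594226896762848), (0.008197271265089512, 0.06899957358837128), 2.2052676677703857)
```

View pics/s_crop.png

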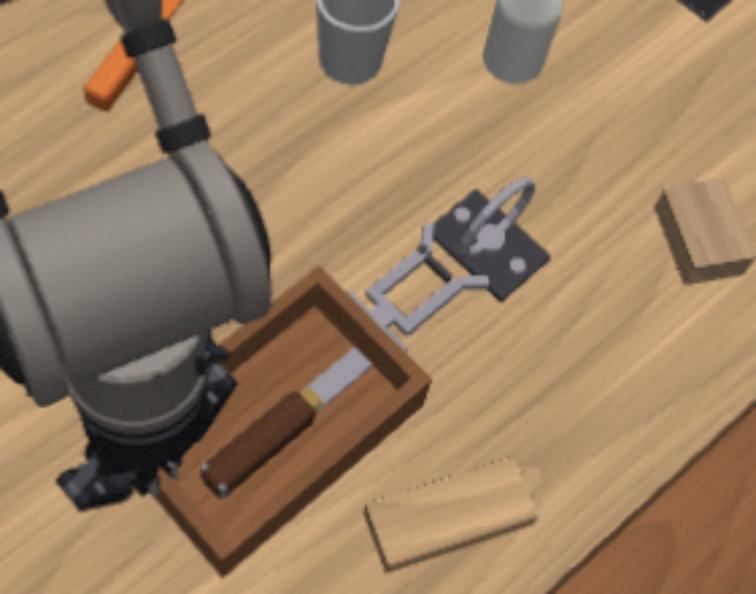

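The scene crop shows the chisel in the tray. The hook's mouth, around (455,255), is aligned with the ring's near bar at (470,240). Next I push straight in.

send_rows:
  series:
    - {"x":-0.003,"y":0.08,"z":0,"rx":0,"ry":0,"rz":0,"jaw":0}
    - {"x":-0.003,"y":0.08,"z":0,"rx":0,"ry":0,"rz":0,"jaw":0}
    - {"x":-0.003,"y":0.08,"z":0,"rx":0,"ry":0,"rz":0,"jaw":0}
    - {"x":-0.003,"y":0.08,"z":0,"rx":0,"ry":0,"rz":0,"jaw":0}
    - {"x":-0.003,"y":0.08,"z":0,"rx":0,"ry":0,"rz":0,"jaw":0}
    - {"x":-0.003,"y":0.08,"z":0,"rx":0,"ry":0,"rz":0,"jaw":0}
    - {"x":-0.003,"y":0.08,"z":0,"rx":0,"ry":0,"rz":0,"jaw":0}
    - {"x":0,"y":0,"z":0,"rx":0,"ry":0,"rz":0,"jaw":0}
    - {"x":0,"y":0,"z":0,"rx":0,"ry":0,"rz":0,"jaw":0}

```text
clock: 12.95
tcp_pos: [0.622, -0.0288, 0.0422]
orientation: [1.0, 0.017, 0.002, 0.001]
ft_force: [-0.5, -2.0, 7.6]
finger_gap: 0.0079
grasp_force: 62.6
```

send_rows:
  series:
    - {"x":0,"y":0.04,"z":0,"rx":0,"ry":0,"rz":0,"jaw":0}
    - {"x":0,"y":0.04,"z":0,"rx":0,"ry":0,"rz":0,"jaw":0}
    - {"x":0,"y":0,"z":0,"rx":0,"ry":0,"rz":0,"jaw":0}
    - {"x":0,"y":0,"z":0,"rx":0,"ry":0,"rz":0,"jaw":0}

```text
clock: 13.35
tcp_pos: [0.6222, -0.0214, 0.0422]
orientation: [1.0, 0.016, 0.002, 0.001]
ft_force: [-0.9, -5.6, 6.3]
finger_gap: 0.0083
grasp_force: 62.5
```

send_rows:
  series:
    - {"x":0,"y":0.03,"z":0,"rx":0,"ry":0,"rz":0,"jaw":0}
    - {"x":0,"y":0,"z":0,"rx":0,"ry":0,"rz":0,"jaw":0}
    - {"x":0,"y":0,"z":0,"rx":0,"ry":0,"rz":0,"jaw":0}

```text
clock: 13.65
tcp_pos: [0.6223, -0.0187, 0.0422]
orientation: [1.0, 0.016, 0.002, 0.001]
ft_force: [-0.2, -5.8, 6.5]
finger_gap: 0.0084
grasp_force: 62.5
```

```bash
python3 - <<'E'
from tray import *
P=tray()
i=cv2.imread('pics/scene_t.png')[150:370,220:480]; cv2.imwrite('pics/s_crop2.png',cv2.resize(i,None,fx=2.7,fy=2.7,interpolation=cv2.INTER_CUBIC))
E
```

```text
13.65 [ 0.6223 -0.0187  0.0422] yaw_y -88.13 F [-0.2 -5.8  6.5] [-0.15  0.72  1.47 -0.    0.95  1.39]
top hook_seat 0.73 [[0.6301 0.1842 0.044 ]]
top hook_mouth 0.79 [[0.6336 0.2549 0.044 ]]
scene hook_seat 0.67 [[0.637  0.1925 0.044 ]]
```

View pics/s_crop2.png

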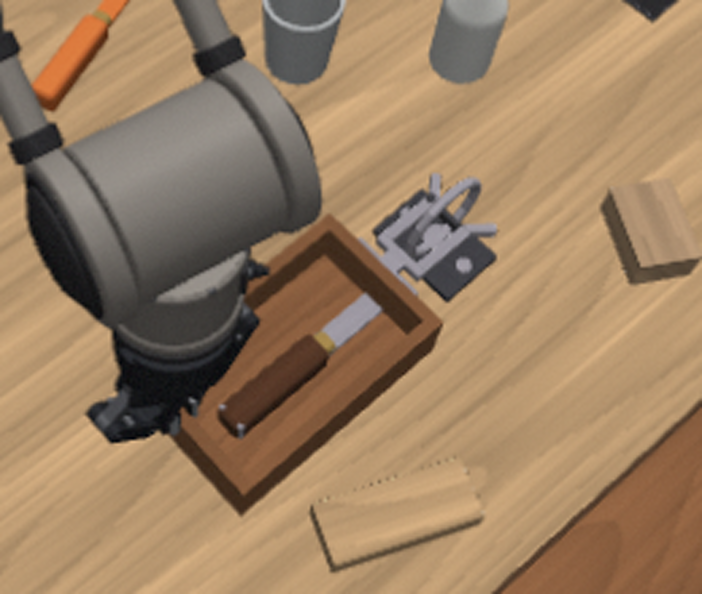

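The ring's near bar, around (420,240), is inside the slot. The gate isn't clear yet, so I push on in small steps to the stop.

send_rows:
  series:
    - {"x":0,"y":0.03,"z":0,"rx":0,"ry":0,"rz":0,"jaw":0}
    - {"x":0,"y":0,"z":0,"rx":0,"ry":0,"rz":0,"jaw":0}
    - {"x":0,"y":0,"z":0,"rx":0,"ry":0,"rz":0,"jaw":0}

```text
clock: 14.3
tcp_pos: [0.6223, -0.0157, 0.0422]
orientation: [1.0, 0.016, 0.002, 0.001]
ft_force: [-1.5, -6.4, 5.7]
finger_gap: 0.0083
grasp_force: 62.4
```

send_rows:
  series:
    - {"x":0,"y":0.02,"z":0,"rx":0,"ry":0,"rz":0,"jaw":0}
    - {"x":0,"y":0,"z":0,"rx":0,"ry":0,"rz":0,"jaw":0}
    - {"x":0,"y":0,"z":0,"rx":0,"ry":0,"rz":0,"jaw":0}

```text
clock: 14.6
tcp_pos: [0.6223, -0.0142, 0.0422]
orientation: [1.0, 0.016, 0.002, 0.002]
ft_force: [0.1, -8.0, 5.5]
finger_gap: 0.0082
grasp_force: 62.4
```

send_rows:
  series:
    - {"x":0,"y":0.02,"z":0,"rx":0,"ry":0,"rz":0,"jaw":0}
    - {"x":0,"y":0,"z":0,"rx":0,"ry":0,"rz":0,"jaw":0}
    - {"x":0,"y":0,"z":0,"rx":0,"ry":0,"rz":0,"jaw":0}

```text
clock: 14.9
tcp_pos: [0.6223, -0.0141, 0.0422]
orientation: [1.0, 0.016, 0.002, 0.003]
ft_force: [-1.7, -15.5, 6.0]
finger_gap: 0.0085
grasp_force: 62.4
```

send_rows:
  series:
    - {"x":0,"y":0.02,"z":0,"rx":0,"ry":0,"rz":0,"jaw":0}
    - {"x":0,"y":0,"z":0,"rx":0,"ry":0,"rz":0,"jaw":0}
    - {"x":0,"y":0,"z":0,"rx":0,"ry":0,"rz":0,"jaw":0}

```text
clock: 15.2
tcp_pos: [0.6224, -0.0138, 0.0422]
orientation: [1.0, 0.016, 0.002, 0.004]
ft_force: [-1.2, -22.7, 5.0]
finger_gap: 0.0086
grasp_force: 62.4
```

The hook is hard against the stop. I back off a little, release and lift clear.

send_rows:
  series:
    - {"x":0,"y":-0.05,"z":0,"rx":0,"ry":0,"rz":0,"jaw":0}
    - {"x":0,"y":0,"z":0,"rx":0,"ry":0,"rz":0,"jaw":0}
    - {"x":0,"y":0,"z":0,"rx":0,"ry":0,"rz":0,"jaw":0.4}
    - {"x":0,"y":0,"z":0,"rx":0,"ry":0,"rz":0,"jaw":0.4}
    - {"x":0,"y":0,"z":0,"rx":0,"ry":0,"rz":0,"jaw":0.4}
    - {"x":0,"y":0,"z":0.2,"rx":0,"ry":0,"rz":0,"jaw":0.4}
    - {"x":0,"y":0,"z":0.4,"rx":0,"ry":0,"rz":0,"jaw":0.4}
    - {"x":-0.1,"y":-0.2,"z":0.4,"rx":0,"ry":0,"rz":0,"jaw":0.4}
    - {"x":-0.1,"y":-0.3,"z":0.3,"rx":0,"ry":0,"rz":0,"jaw":0.4}
    - {"x":-0.1,"y":-0.3,"z":0,"rx":0,"ry":0,"rz":0,"jaw":0.4}

```text
clock: 16.2
tcp_pos: [0.5929, -0.0937, 0.1753]
orientation: [1.0, 0.017, 0.004, 0.001]
ft_force: [0.8, -0.4, -0.7]
finger_gap: 0.0341
grasp_force: 0.0
```

```bash
python3 - <<'E'
from tray import *
P=tray()
c=box(P,.52,.74,-.1,.165,.045,.053); print('rim',rect(c), 'z',np.median(c[:,2]))
a=cv2.imread('pics/scene_t.png')[190:290,320:440]; b=cv2.imread('pics/top_t.png')[100:200,190:310]
cv2.imwrite('pics/fin.png',cv2.resize(np.hstack([a,b]),None,fx=3.3,fy=3.3,interpolation=cv2.INTER_CUBIC))
E
```

```text
16.2 [ 0.5929 -0.0937  0.1753] yaw_y -88.01 F [ 0.8 -0.4 -0.7] [-0.28  0.53  1.41  0.    1.2   1.25]
top hook_seat 0.64 [[0.6375 0.1962 0.044 ]]
top hook_mouth 0.83 [[0.6294 0.2552 0.044 ]]
scene hook_seat 0.77 [[0.6334 0.1935 0.044 ]]
scene hook_mouth 0.65 [[0.6282 0.2544 0.044 ]]
rim ((0.6366448402404785, 0.07268276810646057), (0.11831476539373398, 0.18751953542232513), 1.5370044708251953) z 0.05069669513955791
```

View pics/fin.png

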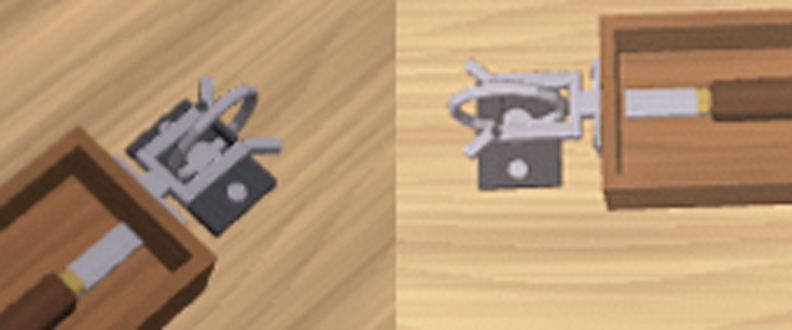

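```bash
python3 - <<'E'
from tray import *
f=np.array([-.03,.9995]); l=np.array([-.9995,-.03]); s=np.array([.6315,.193])
for c in ['scene','top']:
    p,d=env.snapshot(c); I=Tw(c); v,u=np.mgrid[0:420,0:560]; k=d.ravel()>0; px=np.c_[u.ravel(),v.ravel()][k]; Q=pts(c,px,d,I)
    q=Q[:,:2]-s; a=q@f*1e3; b=q@l*1e3
    col=p.reshape(-1,3)[k].mean(1)
    m=(Q[:,2]>.034)&(Q[:,2]<.053)&(a>-10)&(a<66)&(abs(b)<36)
    G=[['  .']*18 for _ in range(19)]
    for A,B,C in zip(a[m],b[m],col[m]): G[int((A+10)//4)][int((B+36)//4)]='%3d'%C
    print(c,'rows along slot from -10 step 4; cols lateral -36..36 (+ = tray +y)')
    for i,g in enumerate(G): print('%3d'%(i*4-10),' '.join(g))
E
```

```text
scene rows along slot from -10 step 4; cols lateral -36..36 (+ = tray +y)
-10   .   .   .  89  83 150 156 156 156 158 156 156 156 142 124   .   .   .
 -6   .   .   .  72 149 158 148 128 129 128 149 112 145 146  87   .   .   .
 -2   .   .   .  75 152 140   .  80  76  66   .  78 147 154   .   .   .   .
  2   .   .   .  79 152 132   .   .   .   .   . 118 147 156   .   .   .   .
  6   .   .   .  85 152 155   .   .   .   .   .  82 152 153 126   .   .   .
 10   .   .   .  90 153 156   .   .   .   .   .  94 154 155 106   .   .   .
 14   .   .   .  98 157 148   .   .   .   .   .  70 149 156   .   .   .   .
 18   .   .   .  75 155 157   .   .   .   .   . 115 150 155   .   .   .   .
 22   .   .   .  86 153 160   .   .   .   .   . 127 152 155   .   .   .   .
 26   .   .   . 148 153 148   .   .   .   .   . 137 153 156   .   .   .   .
 30   .   .   .  88 155 146   .   .   .   .   .   . 141 156   .   .   .   .
 34   .   .   .  70 155 155   .   .   .   .   .   . 155 155   .   .   .   .
 38   .   .   .  75 157 153  28  29  36  29  79   .  93  92 135   .   .   .
 42   .   .  92  85 145 138  56  53  9
[... 1233 characters left out ...]
 126   .   .   .
 30   .   .   . 190 174   .   .   .   .   .   . 185 196 130 133   .   .   .
 34   .   .   . 190 163   .   .   .   .   .   . 183 189 182 135   .   .   .
 38   .   .   . 197 151   .  96  88  87  83 139 199 198 143 151   .   .   .
 42   .   .   . 194 176   .   .  91  95 111 144 107 125 154 136   .   .   .
 46   .   . 184 174 166   .   .   .   .   .   .   . 100 116 121   .   .   .
 50   .   . 189 209 189   .   .   .   .   .   .   . 195 206 112 108   .   .
 54   . 192 196 192   .   .   .   .   .   .   .   .   . 192 203 100  97   .
 58 171 196 171 169   .   .   .   .   .   .   .   .   .   . 188 208 118   .
 62   . 198 198   .   .   .   .   .   . 117   .   .   .   .   . 211 154   .
```

The depth map shows the dark gate lying straight across the slot at 38–42 mm. It is shut, and the bar is home.

```bash
python3 -c "
from bench import env
print(env.job_done())"
```

```text
the job is handed in; nothing more can be done
None
```

I put the chisel on the tray floor and slid the tray onto the ring. The depth images show the gate shut behind the near bar, the gripper is open and clear of everything, and the job is handed in (about 16 s used, verdict not shown).

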